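# Complete a pair of gift boxes: from the stock bin into the gift carton

### The job

A customer wants two red gift boxes: one already lies in the light dark-blue card carton, the other stands on end in the wooden stock bin. Lift the red box out of the bin, lay it flat, lid up, on the open counter and let go, then take it afresh round its middle and set it lid up in the empty well of the carton so that it lies right down on the floor of the well, level and at rest. Never let it fall from a height, do not push the carton along or tip it, and leave the box already packed and the tan boxes in the bin where they are.

Things in the scene. Friction and masses are not known exactly. Their poses are not given: they have to be found in the camera images.
- red_box_mid (a point): centre of the plain red lidded gift box to be packed, rigid, 0.14 kg, 62 x 84 x 40 mm (own x, y, z); own z points out of the lid. At the start it stands on end on the floor of one of the bin's compartments (which one varies): own y points up, the lid looks to the bin's -y, the 62 mm width lies along the bin's x; its top is 89 mm above the counter
- red_box_edge (a point): middle of the 62 mm edge between the red box's base (the face opposite the lid) and its lower end at the start. Set on this edge on the counter and leaned over, upper end going to the side away from the lid, the box comes down onto its base; leaned by more than 30 degrees it lies down by itself when let go. Standing or lying it is gripped across its 62 mm width
- stock_bin: wooden stock bin, outer 144 (x) x 192 (y) x 60 mm, 1.6 kg, loose; origin under its centre. Walls and floor 5 mm. Two dividers (to 53 mm height) make 3 compartments centred at y = -62, 0, +62 mm, each 58 (y) x 134 mm (x): 36 mm for a finger before and behind the red box. Its -x face looks about to the robot; before it (around x 0.39, y 0.33; counter edge at x 0.33) the counter is free
- tan_box_1_mid (a point): centre of a tan gift box, 65 x 120 x 32 mm, standing on its long edge in another compartment of the bin (120 mm along the bin's x, 65 mm upright, top 70 mm above the counter); it stays there
- tan_box_2_mid (a point): centre of a second tan gift box, same size and stance, in the remaining compartment; it stays there
- carton: light open gift carton of dark blue card (80 g), loose, outer 80 (x) x 206 (y) x 32 mm; origin under its centre. Floor 3 mm, walls 4 mm. A cross wall parts it into two wells end to end along y, each 72 (x) x 95 mm (y): a flat red box has 5 mm to spare all round. The middle 50 mm of each well's long walls is cut down to 6 mm height for the fingers; a seated box's centre is 23 mm above the counter
- well_a (a point): centre of the floor of the carton's empty well (at carton y = +49.5 mm, 3 mm above the counter), axes as the carton's; the red box's 84 mm side goes along y. A fixed touch-screen till about 0.35 m tall stands beyond and right of the carton (x 0.47 to 0.7, y 0.06 to -0.2): pass above or in front of it
- packed_box_mid (a point): centre of the red box already packed, same kind as the first, lying lid up in the carton's other well (at carton y = -49.5 mm)

How it is judged (in metres and radians):
On the way, in this order (a step that is already met when the one before it is completed fails the run):
1. the red box is lifted clear of the bin (height (world z) of red_box_mid above 0.12 m), for 0.1 s.
2. the red box lies flat, lid up, on the counter outside bin and carton and is let go (angle between red_box_mid's own z axis and vertical below 0.12 rad and height (world z) of red_box_mid below 0.03 m and horizontal distance between red_box_mid and carton above 0.09 m and contact force between the fingers and red_box below 0.05 N and linear speed of red_box below 0.05 m/s), for 0.2 s.
At the end, for the whole second after the job is handed in: The red box lies lid up (within 0.1 rad) on the floor of the once empty well, centre within 8 mm across, 9 mm along and 17 to 28 mm above the carton's underside; the packed box lies likewise in the other well; the carton is level (0.06 rad); all at rest (x of red_box_mid in the frame of carton between -0.008 and 0.008 m and y of red_box_mid in the frame of carton between 0.0405 and 0.0585 m and z of red_box_mid in the frame of carton between 0.017 and 0.028 m and angle between each of red_box_mid, packed_box_mid's own z axis and vertical below 0.1 rad and linear speed of each of red_box, packed_box, carton below 0.02 m/s and x of packed_box_mid in the frame of carton between -0.008 and 0.008 m and y of packed_box_mid in the frame of carton between -0.0585 and -0.0405 m and z of packed_box_mid in the frame of carton between 0.017 and 0.028 m and angle between carton's own z axis and vertical below 0.06 rad); the robot touches nothing.
It fails at once if a tan box in the bin is moved by more than 35 mm (distance of any of tan_box_1_mid, tan_box_2_mid from where it was at the start of the episode above 0.035 m).
It fails at once if the carton is pushed more than 30 mm or tipped more than 0.15 rad (distance of carton from where it was at the start of the episode above 0.03 m or angle between carton's own z axis and vertical above 0.15 rad).
It fails at once if the red box falls freely from a height (moves faster than 0.35 m/s untouched with its centre more than 60 mm above the counter) (height (world z) of red_box_mid above 0.06 m and linear speed of red_box above 0.35 m/s and contact force between each of the arm, the fingers and red_box below 0.01 N).
It also fails if it takes over 56 s, if anything falls off the work surface, if the arm or the gripper's body presses on something with over 40 N, if the wrist force passes 120 N, or if a joint passes its speed limit or range.

### The arm

A 6-joint arm with a two-finger parallel gripper is mounted at the origin on a cart in front of the work surface, level with it; the furniture and walls round the work are solid. World frame = base frame: x ahead of the robot, y to its left, z up, the work surface at z = 0. Lengths are in mm, angles in rad, forces in N, time in s.
With the tool pointing down it reaches from about 350 to 975 mm from the base axis. Payload 4.9 kg.
Tool frame: the origin (TCP) lies at the very end of the fingers, on their centre line; the grasp point (between the pads) lies 19 mm behind it; z points along the fingers, y is the direction in which the jaws open and shut (so a half turn about z gives the same grasp; the last joint's range is limited). The gripper opens to 85 mm and grips with 20 to 120 N. Pads are 22 mm wide; open, the fingers measure 114 mm over their backs; the gripper's body (76 mm by 85 mm) begins 54 mm behind the grasp point. The pads swing forward as they close: fully open they stand 13 mm farther back than shut.
Start: joints at [-1.228, 0.053, 1.613, -0, 1.476, -0.119], TCP at [278.467, -559.515, 231.304] pointing down, gripper open.
Joint ranges: [-3.01, 3.01], [-1.01, 2.22], [0.06, 2.58], [-1.02, 4.17], [0.09, 2.62], [-3.14, 3.14]. Speed limits (rad/s): [2.57, 2.57, 3.14, 3.14, 3.14, 3.14].

### API

Orientations are given as a unit quaternion [x, y, z, w].
In Python, from plant import bot gives the robot as it stands.
- The arm moves only by the tool play_rows, never from a script. Its argument "motion" is a list of rows, each an object of numbers: "tx", "ty", "tz": the shift along the tool's x, y, z in cm; "rx", "ry", "rz": the turn, a rotation vector about the tool's x, y, z in degrees; "hand": the closure, from -1 (fully open) to 1 (shut). In form: [{"tx": .., "ty": .., "tz": .., "rx": .., "ry": .., "rz": .., "hand": ..}, ...]. A call has exactly 10 rows; each row is the pose to reach, as a shift and turn from the pose commanded when the call began, along the tool's axes at that moment; what a row does not reach only later rows make up. A row lasts 1/10 s, in which the tool goes at most 50 mm and 8.59 degrees, less where a joint would pass 70% of its speed; a pose out of reach is approached as far as the arm can. A call with a gripper value outside its range is refused whole. The fingers move at their own pace and stop on an object; "newtons" is the grip in N (left out, the last holds). Time passes only in rows, so rows that repeat a pose let the fingers close, or fill a call up. It gives the time, the measured TCP pose, the force and the opening at its end, in the units of the state.
- bot.get_obs(): the state, without advancing time (a new reading comes with each control period).
- bot.camera(name): name is "scene" or "top" or "wrist"; returns (picture, depth): 420x560x3 uint8, red, green, blue; 420x560 float32, mm along the optical axis (not along the pixel's ray), 0 where there is no reading.
- bot.get_calibration(name): a dict with "mtx" (3x3 intrinsics, pixels), "R" (3x3) and "t" (3): a world point X has camera coordinates R X + t; the wrist camera has in their place "mount" (4x4, takes a point from camera to tool coordinates, whose origin is the TCP and whose axes are the flange's). Camera axes: x right, y down, z forward; pixel columns grow to the right and rows downward; lengths in mm; the calibration is good to about 2 mm. The wrist camera is an equidistant fisheye: a pixel r from the principal point sees the ray r / f radians off the axis. A picture is of the moment at which its call begins: read the wrist's pose just before it. get_calibration takes no time and is no camera call.
- bot.finish_job(): hands the job in, once; it reports no verdict.
Trained networks look in the newest picture that a camera, given by its name, has taken for a name from the list of things; names that differ only in an ending like _2 or _b are one class to them, and where a whole thing is asked for, a point or a joint stands for the part that bears it (a point fixed in the world has none). Each returns a list of dicts, best first, with "score" (0 to 1); they miss things now and then, are a little off and sometimes report something else, mostly with a low value. They report only what shows in the picture. A call takes as long as a camera call.
- bot.look_for(name, camera): "rect" ([left, top, width, height] in pixels, round what is visible of it).
- bot.spot_point(name, camera): "point" ([row, column] in pixels: a listed point, or the origin of a listed thing).
The state is a dict: "time": time; "joint_positions": joint angles; "qvel": joint speeds; "tau": joint torques, N m; "tool_pos": TCP position; "orientation": TCP orientation; "force": force on the tool from outside, world axes, zero at the start; "torque": the same for the moment, N m; "finger_gap": finger opening in mm.
Only numpy, scipy, OpenCV 4.12 (cv2) and the standard library are available. Lean on these libraries where they do the work, as an engineer would, in place of code of your own. Each camera call takes 0.05 s, during which the arm holds its last target. There are 200 camera calls.

## Working session

There is one attempt and no reset: what is moved stays moved. The work goes in short steps, Python scripts to look and compute and a tool call to move; the robot and the scene stay as the last step left them, time stands still between calls to the robot, and variables do not carry over. Pictures are saved under pics/ and viewed, about 8 in all and at most 12, crops included, and the job is handed in when it is done.

Besides the shell and the picture viewer there is one more tool, called after "Request:" as name(argument=value, ...), one argument or row to a line, values as JSON. play_rows: Moves the arm, as the interface text tells. Its arguments: {"type":"object","properties":{"motion":{"type":"array","items":{"type":"object","properties":{"tx":{"type":"number"},"ty":{"type":"number"},"tz":{"type":"number"},"rx":{"type":"number"},"ry":{"type":"number"},"rz":{"type":"number"},"hand":{"type":"number"}}}},"newtons":{"type":"number"}},"required":["motion"]}

```bash
mkdir -p pics
cat > h.py <<'E'
import numpy as np, cv2
from scipy.spatial.transform import Rotation as Rn
from plant import bot
def px2w(cam,row,col,depth=None,z=None):
    c=bot.get_calibration(cam);K,R,t=map(np.array,(c["mtx"],c["R"],c["t"]));t=t.ravel()
    ray=np.linalg.inv(K)@[col,row,1]
    if depth is not None: return R.T@(ray*depth-t)
    o=-R.T@t; d=R.T@ray; return o+d*(z-o[2])/d[2]
def cloud(cam,D):
    c=bot.get_calibration(cam);K,R,t=map(np.array,(c["mtx"],c["R"],c["t"]));t=t.ravel()
    v,u=np.mgrid[:D.shape[0],:D.shape[1]]
    P=np.stack([u,v,np.ones_like(u)],-1)@np.linalg.inv(K).T*D[...,None]
    return (P-t)@R
def save(n,im): cv2.imwrite('pics/'+n+'.png',cv2.cvtColor(np.ascontiguousarray(im),cv2.COLOR_RGB2BGR))
E
python3 - <<'E'
from h import *
s=bot.get_obs();print(s)
A,D=bot.camera("top");B,D2=bot.camera("scene")
save('a',np.vstack([A])) ; save('b',B)
np.savez('s0',A=A,D=D,B=B,D2=D2)
for cam,d in(("top",D),("scene",D2)):
  print(cam)
  for n in["red_box_mid","tan_box_1_mid","stock_bin","carton","well_a","packed_box_mid"]:
    for r in bot.spot_point(n,cam)[:2]:
        p=r["point"];dd=d[int(p[0]),int(p[1])];print(n,round(r["score"],2),np.round(p),dd,px2w(cam,*p,depth=dd).round())
E
```

```text
{'time': 0.0, 'joint_positions': array([-1.22798677e+00,  5.33560074e-02,  1.61428333e+00, -1.02766729e-05,
        1.47597355e+00, -1.19027704e-01]), 'qvel': array([ 0.00018732,  0.00092744, -0.00137182, -0.0004456 , -0.00099139,
        0.00017118]), 'tau': array([-7.22226059e-05, -3.93687522e+01, -3.70173812e+01, -1.15594535e-04,
        7.03882019e-03,  2.14540108e-05]), 'tool_pos': array([ 278.27132362, -558.95092669,  230.06990413]), 'orientation': array([ 9.73455948e-01,  2.28872228e-01, -1.17870125e-04, -1.00323035e-03]), 'force': array([-0.87862611, -0.35219651, -0.05613623]), 'torque': array([-0.03866736,  0.00874363,  0.00620487]), 'finger_gap': 85.5514635064907}
top
red_box_mid 0.72 [187. 231.] 902.2472 [592. 318.  90.]
tan_box_1_mid 0.16 [263. 346.] 930.23584 [444.  80.  45.]
stock_bin 0.7 [193. 232.] 903.5102 [581. 316.  88.]
stock_bin 0.28 [187. 231.] 901.6777 [591. 319.  91.]
carton 0.85 [258. 322.] 971.4756 [454. 127.   5.]
well_a 0.94 [254. 300.] 971.12976 [463. 174.   6.]
well_a 0.56 [192. 231.] 901.52435 [581. 318.  90.]
packed_box_mid 0.74 [263. 348.] 930.9236 [443.  77.  44.]
scene
red_box_mid 0.85 [226. 218.] 799.8856 [581. 339.  65.]
tan_box_1_mid 0.61 [215. 230.] 791.8556 [566. 319.  88.]
stock_bin 0.62 [248. 219.] 745.40826 [533. 384.  68.]
carton 0.65 [225. 335.] 907.19464 [448. 125.   2.]
well_a 0.91 [232. 320.] 885.5946 [459. 166.   3.]
packed_box_mid 0.71 [206. 349.] 894.00146 [434.  96.  44.]
```

Run:
```python
from h import *
f=np.load('s0.npz')
save('ab',np.vstack([cv2.resize(f['A'][120:300,160:400],(720,540))[:, :]]))
P=cloud('top',f['D']);hsv=cv2.cvtColor(f['A'],cv2.COLOR_RGB2HSV)
X,Y,Z=P[...,0],P[...,1],P[...,2]
red=((hsv[...,0]<8)|(hsv[...,0]>172))&(hsv[...,1]>120)
def rect(n,m):
    m=m&(f['D']>0)
    q=P[m];
    if len(q)<10: print(n,len(q));return
    r=cv2.minAreaRect(q[:,:2].astype(np.float32));print(n,len(q),'c',np.round(r[0],1),'sz',np.round(r[1],1),'ang',round(r[2],1),'z',np.median(q[:,2]).round(1))
bn=(X>450)&(X<750)&(Y>200)&(Y<450)
cn=(X>350)&(X<560)&(Y>0)&(Y<230)
rect('redtop',bn&(Z>80)&(Z<100)&red)
rect('bin',bn&(Z>45)&(Z<66)); rect('bin all',bn&(Z>20)&(Z<100))
rect('tan',bn&(Z>66)&(Z<78))
rect('carton',cn&(Z>22)&(Z<60)); rect('packed',cn&(Z>35)&(Z<60)&red)
```

```text
redtop 572 c [596.6 326. ] sz [62.3 39.3] ang 32.0 z 89.5
bin 1614 c [634.3 310.7] sz [193.5 259.8] ang 29.9 z 58.2
bin all 4944 c [589.5 323.4] sz [245.3 277.6] ang 89.6 z 62.8
tan 1759 c [629.9 330.8] sz [183.1 188.3] ang 28.7 z 69.6
carton 1668 c [488.1 117.5] sz [209.  155.7] ang 81.7 z 42.7
packed 1174 c [443.8  76.8] sz [85.1 61.3] ang 82.8 z 43.5
```

View pics/ab.png

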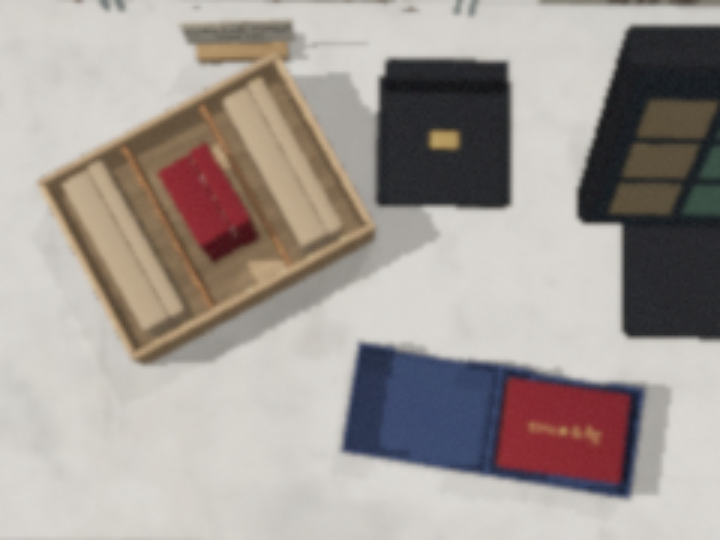

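View pics/b.png

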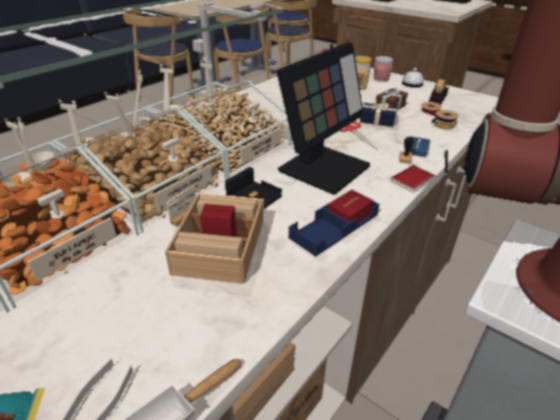

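The box stands in the middle compartment, centred near (597, 326) with yaw of about 31°. Its lid faces the lower right, toward the bin's -y. The carton's empty well is near (456, 175). The next script plans the route in front of and above the till.

```bash
cat >> h.py <<'E'
def down(az):  # tool down, tool y at azimuth az (deg)
    a=np.radians(az);y=np.array([np.cos(a),np.sin(a),0]);z=np.array([0,0,-1.]);return Rn.from_matrix(np.stack([np.cross(y,z),y,z],1))
def rel(p0,R0,p,R):
    return np.r_[R0.inv().apply(np.array(p)-p0)/10,(R0.inv()*R).as_rotvec(degrees=True)]
def plan(p0,R0,*goals):
    for p,R in goals: print('to',np.round(p,1),'->',rel(np.array(p0),R0,p,R).round(2))
def now():
    s=bot.get_obs();return s['tool_pos'],Rn.from_quat(s['orientation'])
E
python3 - <<'E'
from h import *
p,R=now(); 
plan(p,R,([350,-350,330],down(-30)),([370,-120,400],down(0)),([400,60,400],down(20)))
p1=[370,-120,400]
plan(p1,down(0),([420,60,400],down(15)),([500,230,330],down(31)),([570,310,260],down(31)))
f=np.load('s0.npz');P=cloud('top',f['D']);X,Y,Z=P[...,0],P[...,1],P[...,2]
m=(np.hypot(X-590,Y-325)<128)&(Z>54)&(Z<64)
r=cv2.minAreaRect(P[m][:,:2].astype(np.float32));print(r)
E
```

```text
to [ 350 -350  330] -> [ 15.74 -15.57  -9.87   0.    -0.   -33.54]
to [ 370 -120  400] -> [ 27.78 -35.27 -16.87   0.     0.   -63.54]
to [400  60 400] -> [ 38.48 -50.05 -16.87   0.     0.   -83.54]
to [420  60 400] -> [ 18.   5.   0.   0.   0. -15.]
to [500 230 330] -> [ 35.  13.   7.   0.   0. -31.]
to [570 310 260] -> [ 43.  20.  14.   0.   0. -31.]
((596.4956665039062, 327.9728698730469), (145.1252899169922, 192.06884765625), 29.867250442504883)
```

Request:
play_rows(
  motion=[
    {"tx":4,"ty":-4,"tz":-2.5,"rx":0,"ry":0,"rz":-7,"hand":-1},
    {"tx":8,"ty":-8,"tz":-5,"rx":0,"ry":0,"rz":-15,"hand":-1},
    {"tx":12,"ty":-12,"tz":-7.5,"rx":0,"ry":0,"rz":-23,"hand":-1},
    {"tx":15.7,"ty":-15.6,"tz":-9.9,"rx":0,"ry":0,"rz":-31,"hand":-1},
    {"tx":18,"ty":-20,"tz":-12,"rx":0,"ry":0,"rz":-38,"hand":-1},
    {"tx":20.5,"ty":-24,"tz":-14,"rx":0,"ry":0,"rz":-45,"hand":-1},
    {"tx":23,"ty":-28,"tz":-15.5,"rx":0,"ry":0,"rz":-52,"hand":-1},
    {"tx":25.5,"ty":-32,"tz":-16.5,"rx":0,"ry":0,"rz":-58,"hand":-1},
    {"tx":27.8,"ty":-35.3,"tz":-16.9,"rx":0,"ry":0,"rz":-63.5,"hand":-1},
    {"tx":27.8,"ty":-35.3,"tz":-16.9,"rx":0,"ry":0,"rz":-63.5,"hand":-1},
  ],
  newtons=30,
)

```text
time: 1.7
tool_pos: [370.0, -117.2, 402.0]
orientation: [0.706, 0.708, 0.001, 0.001]
force: [0.3, -0.7, -0.3]
finger_gap: 85.3
```

Request:
play_rows(
  motion=[
    {"tx":4.5,"ty":1.2,"tz":0,"rz":-4,"hand":-1},
    {"tx":9,"ty":2.5,"tz":0,"rz":-8,"hand":-1},
    {"tx":13.5,"ty":4,"tz":0,"rz":-12,"hand":-1},
    {"tx":18,"ty":5,"tz":0.5,"rz":-16,"hand":-1},
    {"tx":22.5,"ty":7,"tz":2,"rz":-20,"hand":-1},
    {"tx":27,"ty":9,"tz":4,"rz":-24,"hand":-1},
    {"tx":31,"ty":11,"tz":6,"rz":-28,"hand":-1},
    {"tx":35,"ty":13,"tz":9,"rz":-30.5,"hand":-1},
    {"tx":39,"ty":16,"tz":12,"rz":-30.5,"hand":-1},
    {"tx":43,"ty":20,"tz":15,"rz":-30.5,"hand":-1},
  ],
)

```text
invalid input at $.motion[0]: expected keys tx, ty, tz, rx, ry, rz, hand
```

```bash
cat >> h.py <<'E'
def wcloud(D,p,R):
    c=bot.get_calibration("wrist");K=np.array(c["mtx"]);M=np.array(c["mount"])
    v,u=np.mgrid[:D.shape[0],:D.shape[1]]
    a=(u-K[0,2])/K[0,0];b=(v-K[1,2])/K[1,1];r=np.hypot(a,b)+1e-9
    s=np.tan(np.minimum(r,1.5))/r
    P=np.stack([a*s,b*s,np.ones_like(a)],-1)*D[...,None]
    P=P@M[:3,:3].T+M[:3,3]
    return P@R.as_matrix().T+p
def rect(n,P,m):
    q=P[m]
    if len(q)<10: print(n,len(q));return
    r=cv2.minAreaRect(q[:,:2].astype(np.float32));print(n,len(q),'c',np.round(r[0],1),'sz',np.round(r[1],1),'ang',round(r[2],1),'z',np.median(q[:,2]).round(1))
def redm(A):
    h=cv2.cvtColor(A,cv2.COLOR_RGB2HSV);return ((h[...,0]<8)|(h[...,0]>172))&(h[...,1]>120)
E
python3 - <<'E'
from h import *
s=bot.get_obs();p,R=now();print(s['time'],p,s['joint_positions'].round(2))
A,D=bot.camera("wrist");save('w1',A);P=wcloud(D,p,R);X,Y,Z=P[...,0],P[...,1],P[...,2]
n=(D>0)&(np.hypot(X-596,Y-326)<128)
rect('red',P,n&redm(A)&(Z>83)&(Z<96)); rect('bin',P,n&(Z>54)&(Z<64))
E
```

```text
1.7 [ 369.9621038  -117.22851265  401.98934638] [-0.5  -0.57  1.85  0.    1.86 -0.5 ]
red 0
bin 0
```

View pics/w1.png

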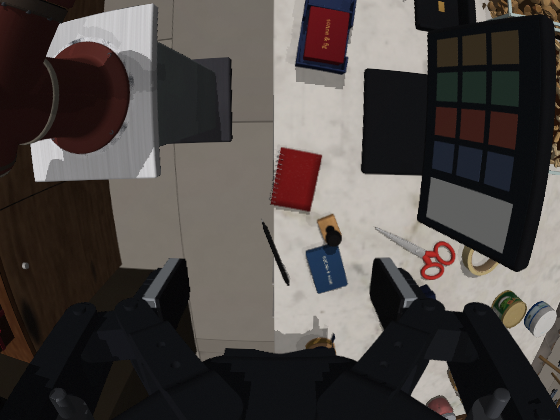

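The move was refused because it left out some keys, so the view shows the spot in front of the till, with the carton at top centre. I'll resend it with all the keys.

Request:
play_rows(
  motion=[
    {"tx":4.5,"ty":1.2,"tz":0,"rx":0,"ry":0,"rz":-4,"hand":-1},
    {"tx":9,"ty":2.5,"tz":0,"rx":0,"ry":0,"rz":-8,"hand":-1},
    {"tx":13.5,"ty":4,"tz":0,"rx":0,"ry":0,"rz":-12,"hand":-1},
    {"tx":18,"ty":5,"tz":0.5,"rx":0,"ry":0,"rz":-16,"hand":-1},
    {"tx":22.5,"ty":7,"tz":2,"rx":0,"ry":0,"rz":-20,"hand":-1},
    {"tx":27,"ty":9,"tz":4,"rx":0,"ry":0,"rz":-24,"hand":-1},
    {"tx":31,"ty":11,"tz":6,"rx":0,"ry":0,"rz":-28,"hand":-1},
    {"tx":35,"ty":13,"tz":9,"rx":0,"ry":0,"rz":-30.5,"hand":-1},
    {"tx":39,"ty":16,"tz":12,"rx":0,"ry":0,"rz":-30.5,"hand":-1},
    {"tx":43,"ty":20,"tz":15,"rx":0,"ry":0,"rz":-30.5,"hand":-1},
  ],
)

```text
time: 2.75
tool_pos: [552.8, 293.3, 263.3]
orientation: [0.496, 0.868, -0.0, -0.0]
force: [0.0, 0.1, 1.3]
finger_gap: 85.3
```

Run:
```python
from h import *
s=bot.get_obs();p,R=now();print(s['time'],p,s['joint_positions'].round(2))
A,D=bot.camera("wrist");save('w2',A);P=wcloud(D,p,R);X,Y,Z=P[...,0],P[...,1],P[...,2]
n=(D>0)&(np.hypot(X-596,Y-326)<128)
rect('red',P,n&redm(A)&(Z>83)&(Z<96)); rect('bin',P,n&(Z>54)&(Z<64))
n=(D>0)&(np.hypot(X-444,Y-77)<70);rect('packed',P,n&redm(A)&(Z>37)&(Z<50))
p,R=now()
for z in(150,45): plan(p,R,([597,326.5,z],down(31)))
```

```text
2.75 [552.80073373 293.34355573 263.25718948] [ 0.37  0.04  1.58  0.    1.53 -0.16]
red 2343 c [597.4 325.1] sz [61.7 40.9] ang 31.8 z 90.3
bin 3800 c [616.9 339.1] sz [190.3 192.3] ang 29.9 z 60.5
packed 1919 c [444.   76.8] sz [85.9 61.4] ang 82.0 z 44.1
to [597.  326.5 150. ] -> [ 0.42  5.31 10.37 -0.48 -0.21 -0.4 ]
to [597.  326.5  45. ] -> [ 0.38  5.4  20.87 -0.48 -0.21 -0.4 ]
```

View pics/w2.png

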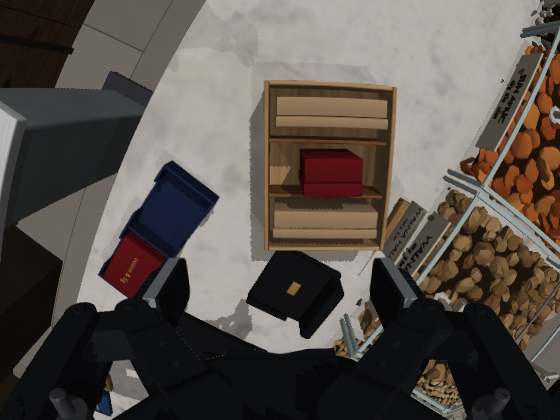

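Request:
play_rows(
  motion=[
    {"tx":0.2,"ty":2.7,"tz":2.5,"rx":0,"ry":0,"rz":-0.4,"hand":-1},
    {"tx":0.4,"ty":5.3,"tz":6,"rx":-0.4,"ry":-0.2,"rz":-0.4,"hand":-1},
    {"tx":0.4,"ty":5.35,"tz":9,"rx":-0.4,"ry":-0.2,"rz":-0.4,"hand":-1},
    {"tx":0.4,"ty":5.35,"tz":11.5,"rx":-0.4,"ry":-0.2,"rz":-0.4,"hand":-1},
    {"tx":0.4,"ty":5.35,"tz":14,"rx":-0.4,"ry":-0.2,"rz":-0.4,"hand":-1},
    {"tx":0.4,"ty":5.35,"tz":16.5,"rx":-0.4,"ry":-0.2,"rz":-0.4,"hand":-1},
    {"tx":0.4,"ty":5.35,"tz":18.5,"rx":-0.4,"ry":-0.2,"rz":-0.4,"hand":-1},
    {"tx":0.4,"ty":5.35,"tz":20,"rx":-0.4,"ry":-0.2,"rz":-0.4,"hand":-1},
    {"tx":0.4,"ty":5.35,"tz":20.9,"rx":-0.4,"ry":-0.2,"rz":-0.4,"hand":-1},
    {"tx":0.4,"ty":5.35,"tz":20.9,"rx":-0.4,"ry":-0.2,"rz":-0.4,"hand":-1},
  ],
)

```text
time: 3.8
tool_pos: [596.0, 321.5, 54.1]
orientation: [0.494, 0.87, 0.001, 0.003]
force: [-0.5, -0.1, -0.0]
finger_gap: 85.4
```

Request:
play_rows(
  motion=[
    {"tx":0,"ty":0,"tz":0,"rx":0,"ry":0,"rz":0,"hand":-0.5},
    {"tx":0,"ty":0,"tz":0,"rx":0,"ry":0,"rz":0,"hand":-0.3},
    {"tx":0,"ty":0,"tz":0,"rx":0,"ry":0,"rz":0,"hand":0},
    {"tx":0,"ty":0,"tz":0,"rx":0,"ry":0,"rz":0,"hand":0.3},
    {"tx":0,"ty":0,"tz":0,"rx":0,"ry":0,"rz":0,"hand":1},
    {"tx":0,"ty":0,"tz":0,"rx":0,"ry":0,"rz":0,"hand":1},
    {"tx":0,"ty":0,"tz":0,"rx":0,"ry":0,"rz":0,"hand":1},
    {"tx":0,"ty":0,"tz":0,"rx":0,"ry":0,"rz":0,"hand":1},
    {"tx":0,"ty":0,"tz":0,"rx":0,"ry":0,"rz":0,"hand":1},
    {"tx":0,"ty":0,"tz":0,"rx":0,"ry":0,"rz":0,"hand":1},
  ],
  newtons=30,
)

```text
time: 4.8
tool_pos: [597.9, 322.4, 57.3]
orientation: [0.493, 0.87, 0.003, 0.004]
force: [1.4, 0.2, 6.3]
finger_gap: 61.9
```

Run:
```python
from h import *
s=bot.get_obs();print({k:np.round(s[k],3) for k in s})
A,D=bot.camera("scene");save('c1',cv2.resize(A[140:300,120:400],(800,457)))
```

```text
{'time': np.float64(4.8), 'joint_positions': array([ 0.386,  0.324,  1.608, -0.003,  1.199, -0.152]), 'qvel': array([-0.002, -0.001,  0.001, -0.002,  0.002, -0.001]), 'tau': array([ 4.3000e-02, -4.3376e+01, -2.9846e+01,  4.0000e-03,  2.8000e-02,
        1.0000e-03]), 'tool_pos': array([597.898, 322.437,  57.316]), 'orientation': array([0.493, 0.87 , 0.003, 0.004]), 'force': array([1.396, 0.188, 6.348]), 'torque': array([-0.048, -0.032,  0.018]), 'finger_gap': np.float64(61.862)}
```

View pics/c1.png

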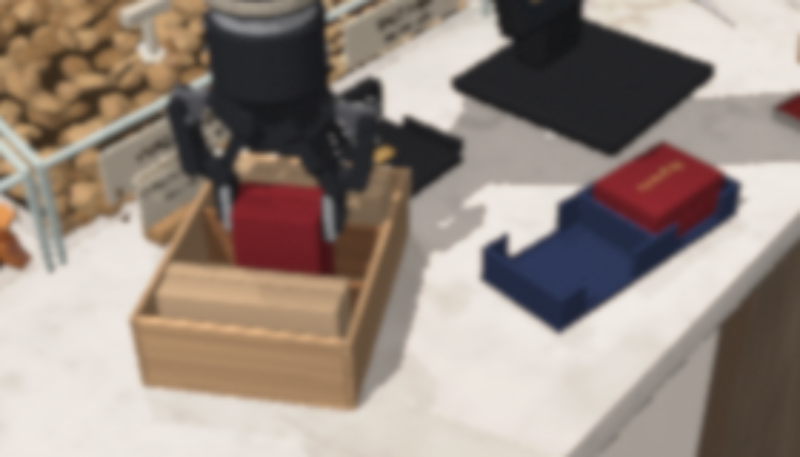

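Request:
play_rows(
  motion=[
    {"tx":0,"ty":0,"tz":-0.5,"rx":0,"ry":0,"rz":0,"hand":1},
    {"tx":0,"ty":0,"tz":-1.5,"rx":0,"ry":0,"rz":0,"hand":1},
    {"tx":0,"ty":0,"tz":-3,"rx":0,"ry":0,"rz":0,"hand":1},
    {"tx":0,"ty":0,"tz":-5,"rx":0,"ry":0,"rz":0,"hand":1},
    {"tx":0,"ty":0,"tz":-7,"rx":0,"ry":0,"rz":0,"hand":1},
    {"tx":0,"ty":0,"tz":-9,"rx":0,"ry":0,"rz":0,"hand":1},
    {"tx":0,"ty":0,"tz":-11,"rx":0,"ry":0,"rz":0,"hand":1},
    {"tx":0,"ty":0,"tz":-13,"rx":0,"ry":0,"rz":0,"hand":1},
    {"tx":0,"ty":0,"tz":-13,"rx":0,"ry":0,"rz":0,"hand":1},
    {"tx":0,"ty":0,"tz":-13,"rx":0,"ry":0,"rz":0,"hand":1},
  ],
  newtons=35,
)

```text
time: 5.85
tool_pos: [595.8, 321.9, 186.1]
orientation: [0.493, 0.87, 0.003, 0.004]
force: [0.3, -0.4, -2.1]
finger_gap: 61.4
```

Run:
```python
from h import *
s=bot.get_obs();p,R=now();print(s['time'],p,s['joint_positions'].round(2),s['force'],R.as_matrix().round(3))
A,D=bot.camera("top");save('d',A);P=cloud('top',D);B,D2=bot.camera("scene");Q=cloud('scene',D2)
for n,C,I in(('top',P,A),('scene',Q,B)):
    m=redm(I)&(np.hypot(C[...,0]-597,C[...,1]-326)<110);q=C[m];print(n,len(q),np.percentile(q[:,2],[1,5,50,95,99]).round(1) if len(q) else '')
```

```text
5.85 [595.80221014 321.91115199 186.13816217] [ 0.39  0.2   1.53 -0.    1.4  -0.15] [ 0.27722611 -0.44218995 -2.14069894] [[-0.513  0.858  0.009]
 [ 0.858  0.513  0.001]
 [-0.004  0.008 -1.   ]]
top 3556 [217.7 425.3 499.8 517.  521.4]
scene 4066 [139.2 149.5 396.4 462.6 467.4]
```

```bash
cat >> h.py <<'E'
def edgepose(e,edge,lean,az=31):
    R=down(az)*Rn.from_rotvec([0,-lean,0],degrees=True);return np.array(edge)-R.apply(e),R
E
python3 - <<'E'
from h import *
p,R=now();e=np.array([23,0,52.]);print('edge now',p+R.apply(e))
for ed,l in(([540,305,130],0),([470,290,110],25),([441.6,284,60],45),([441.6,284,30],45)): 
    g=edgepose(e,ed,l);plan(p,R,g)
E
```

```text
edge now [583.36262984 341.2535224  131.84070032]
to [551.8 285.3 182. ] -> [-0.9  -5.55  0.17  0.26  0.18 -0.14]
to [469.4 291.  166.8] -> [  3.82 -12.34   1.64   0.23 -24.82  -0.19]
to [431.  301.6 113. ] -> [  6.71 -15.12   7.     0.19 -44.82  -0.24]
to [431.  301.6  83. ] -> [  6.72 -15.13  10.     0.19 -44.82  -0.24]
```

Request:
play_rows(
  motion=[
    {"tx":0,"ty":-2.5,"tz":0,"rx":0.1,"ry":0,"rz":-0.1,"hand":1},
    {"tx":0,"ty":-5.5,"tz":0.2,"rx":0.2,"ry":0,"rz":-0.1,"hand":1},
    {"tx":1.5,"ty":-8,"tz":0.6,"rx":0.2,"ry":-8,"rz":-0.2,"hand":1},
    {"tx":2.6,"ty":-10.5,"tz":1.1,"rx":0.2,"ry":-16,"rz":-0.2,"hand":1},
    {"tx":3.8,"ty":-12.3,"tz":1.7,"rx":0.2,"ry":-24,"rz":-0.2,"hand":1},
    {"tx":4.8,"ty":-13.5,"tz":3,"rx":0.2,"ry":-31,"rz":-0.2,"hand":1},
    {"tx":5.7,"ty":-14.3,"tz":4.5,"rx":0.2,"ry":-38,"rz":-0.2,"hand":1},
    {"tx":6.7,"ty":-15.1,"tz":6,"rx":0.2,"ry":-44.8,"rz":-0.2,"hand":1},
    {"tx":6.7,"ty":-15.1,"tz":7,"rx":0.2,"ry":-44.8,"rz":-0.2,"hand":1},
    {"tx":6.7,"ty":-15.1,"tz":7,"rx":0.2,"ry":-44.8,"rz":-0.2,"hand":1},
  ],
)

```text
time: 6.95
tool_pos: [430.6, 301.0, 110.9]
orientation: [0.454, 0.805, -0.19, 0.332]
force: [-0.6, -0.3, -2.0]
finger_gap: 61.3
```

Run:
```python
from h import *
B,D2=bot.camera("scene");s=bot.get_obs();p,R=now();print(s['time'],p,s['joint_positions'].round(2),s['force'],R.as_matrix().round(3))
save('e',cv2.resize(B[140:340,120:400],(800,571)))
e=np.array([23,0,52.]);E0=p+R.apply(e);print('edge now',E0)
for z in(10,2,-2):
    g=edgepose(e,[E0[0],E0[1],z],45);plan(p,R,g)
```

```text
7.0 [432.05226553 301.34512912 113.05038873] [ 0.83  0.14  1.87 -0.75  1.45  0.51] [ 0.52180035  0.42370149 -0.12746936] [[-0.364  0.857  0.364]
 [ 0.607  0.515 -0.606]
 [-0.707  0.    -0.707]]
edge now [442.59755324 283.77700378  60.01117796]
to [432.  301.4  63. ] -> [ 3.54 -0.    3.54 -0.02 -0.02 -0.02]
to [432.  301.4  55. ] -> [ 4.1  -0.    4.1  -0.02 -0.02 -0.02]
to [432.  301.4  51. ] -> [ 4.39 -0.    4.39 -0.02 -0.02 -0.02]
```

View pics/e.png

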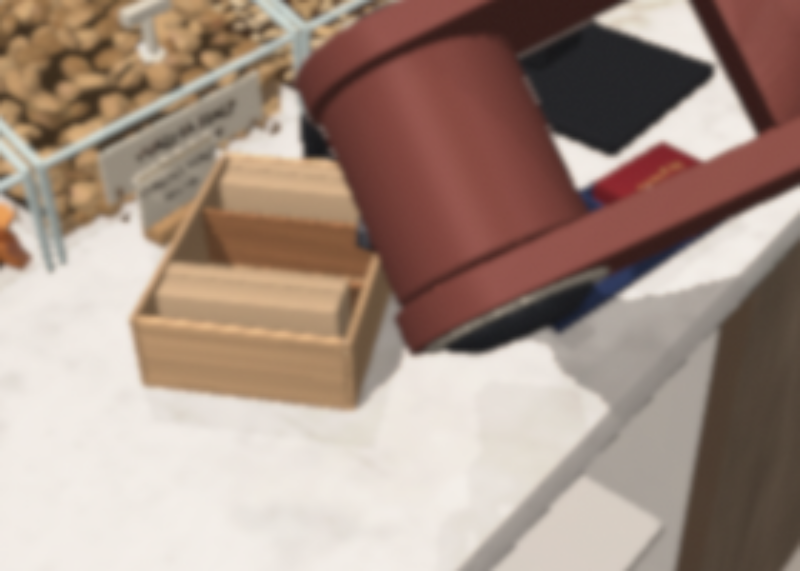

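Request:
play_rows(
  motion=[
    {"tx":0.7,"ty":0,"tz":0.7,"rx":0,"ry":0,"rz":0,"hand":1},
    {"tx":1.4,"ty":0,"tz":1.4,"rx":0,"ry":0,"rz":0,"hand":1},
    {"tx":2.1,"ty":0,"tz":2.1,"rx":0,"ry":0,"rz":0,"hand":1},
    {"tx":2.6,"ty":0,"tz":2.6,"rx":0,"ry":0,"rz":0,"hand":1},
    {"tx":3,"ty":0,"tz":3,"rx":0,"ry":0,"rz":0,"hand":1},
    {"tx":3.3,"ty":0,"tz":3.3,"rx":0,"ry":0,"rz":0,"hand":1},
    {"tx":3.6,"ty":0,"tz":3.6,"rx":0,"ry":0,"rz":0,"hand":1},
    {"tx":3.8,"ty":0,"tz":3.8,"rx":0,"ry":0,"rz":0,"hand":1},
    {"tx":3.8,"ty":0,"tz":3.8,"rx":0,"ry":0,"rz":0,"hand":1},
    {"tx":3.8,"ty":0,"tz":3.8,"rx":0,"ry":0,"rz":0,"hand":1},
  ],
)

```text
time: 8.0
tool_pos: [432.5, 302.2, 60.6]
orientation: [0.456, 0.804, -0.187, 0.334]
force: [1.1, -0.3, -1.7]
finger_gap: 61.8
```

Run:
```python
from h import *
A,D=bot.camera("wrist");s=bot.get_obs();p,R=now();print(s['time'],p,s['joint_positions'].round(2),s['force'],s['torque'],s['finger_gap'])
save('f',A);P=wcloud(D,p,R);L=R.inv().apply((P-p).reshape(-1,3)).reshape(P.shape)
m=redm(A)&(np.abs(L[...,1])<45)&(L[...,2]>-60)&(L[...,2]<120)&(np.abs(L[...,0])<80)
q=L[m];print(len(q));print('tool frame',np.percentile(q,[1,10,50,90,99],axis=0).round(1));print('world z',np.percentile(P[m][:,2],[0.5,2,50,98]).round(1))
```

```text
8.05 [432.50090599 302.24136535  60.70736731] [ 0.83  0.23  1.88 -0.76  1.38  0.58] [-0.80929546  0.24030473 -1.11636654] [ 0.42368134  0.22563654 -0.01144123] 61.46003522096066
18978
tool frame [[-16.2 -28.9 -34. ]
 [ -9.6 -23.3 -33.1]
 [ 14.2   0.  -31.7]
 [ 22.   23.5  12.5]
 [ 22.4  29.   43.8]]
world z [12.6 17.3 73.3 95. ]
```

View pics/f.png

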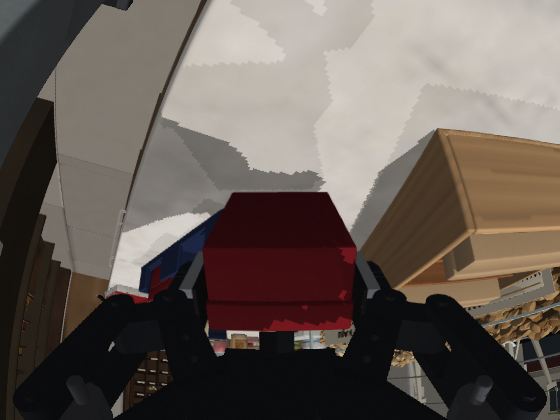

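Request:
play_rows(
  motion=[
    {"tx":0.1,"ty":0,"tz":0.1,"rx":0,"ry":0,"rz":0,"hand":1},
    {"tx":0.2,"ty":0,"tz":0.2,"rx":0,"ry":0,"rz":0,"hand":1},
    {"tx":0.3,"ty":0,"tz":0.3,"rx":0,"ry":0,"rz":0,"hand":1},
    {"tx":0.4,"ty":0,"tz":0.4,"rx":0,"ry":0,"rz":0,"hand":1},
    {"tx":0.45,"ty":0,"tz":0.45,"rx":0,"ry":0,"rz":0,"hand":1},
    {"tx":0.5,"ty":0,"tz":0.5,"rx":0,"ry":0,"rz":0,"hand":1},
    {"tx":0.55,"ty":0,"tz":0.55,"rx":0,"ry":0,"rz":0,"hand":1},
    {"tx":0.6,"ty":0,"tz":0.6,"rx":0,"ry":0,"rz":0,"hand":1},
    {"tx":0.6,"ty":0,"tz":0.6,"rx":0,"ry":0,"rz":0,"hand":1},
    {"tx":0.6,"ty":0,"tz":0.6,"rx":0,"ry":0,"rz":0,"hand":1},
  ],
  newtons=25,
)

```text
time: 9.05
tool_pos: [432.4, 302.1, 53.1]
orientation: [0.456, 0.803, -0.188, 0.334]
force: [-5.1, -0.0, 5.7]
finger_gap: 61.5
```

Request:
play_rows(
  motion=[
    {"tx":0,"ty":0,"tz":0,"rx":0,"ry":0,"rz":0,"hand":-0.4},
    {"tx":0,"ty":0,"tz":0,"rx":0,"ry":0,"rz":0,"hand":-0.5},
    {"tx":0,"ty":0,"tz":0,"rx":0,"ry":0,"rz":0,"hand":-0.6},
    {"tx":0,"ty":0,"tz":0,"rx":0,"ry":0,"rz":0,"hand":-0.8},
    {"tx":0,"ty":0,"tz":0,"rx":0,"ry":0,"rz":0,"hand":-1},
    {"tx":0,"ty":0,"tz":0,"rx":0,"ry":0,"rz":0,"hand":-1},
    {"tx":0,"ty":0,"tz":0,"rx":0,"ry":0,"rz":0,"hand":-1},
    {"tx":0,"ty":0,"tz":0,"rx":0,"ry":0,"rz":0,"hand":-1},
    {"tx":0,"ty":0,"tz":0,"rx":0,"ry":0,"rz":0,"hand":-1},
    {"tx":0,"ty":0,"tz":0,"rx":0,"ry":0,"rz":0,"hand":-1},
  ],
)

```text
time: 10.05
tool_pos: [432.4, 302.1, 52.0]
orientation: [0.456, 0.804, -0.187, 0.334]
force: [-0.9, -0.7, -0.2]
finger_gap: 85.7
```

Run:
```python
from h import *
A,D=bot.camera("wrist");s=bot.get_obs();p,R=now();print(s['time'],p,s['force'],s['finger_gap'])
save('g',A);P=wcloud(D,p,R)
m=redm(A)&(np.hypot(P[...,0]-420,P[...,1]-320)<80)&(D>0)
q=P[m];print(len(q),np.percentile(q,[1,10,50,90,99],axis=0).round(1))
rect('top',P,m&(P[...,2]>34)&(P[...,2]<48))
c=np.median(q,axis=0)
for g in(([400,340,150],down(31)),([420,320,200],down(31))): plan(p,R,g)
```

```text
10.1 [432.37966576 302.04324127  51.93344081] [-0.51050766 -0.47688702 -1.01505732] 85.25798776136834
24764 [[374.2 286.1   3.5]
 [381.7 313.9  12.3]
 [405.4 350.9  40.4]
 [430.3 368.4  41.5]
 [453.4 373.6  41.9]]
top 15426 c [419.8 324. ] sz [61.3 86. ] ang 31.7 z 41.1
to [400 340 150] -> [ -3.46  -0.8  -10.42   0.12  45.    -0.09]
to [420 320 200] -> [ -8.93  -0.1  -12.01   0.12  45.    -0.09]
```

View pics/g.png

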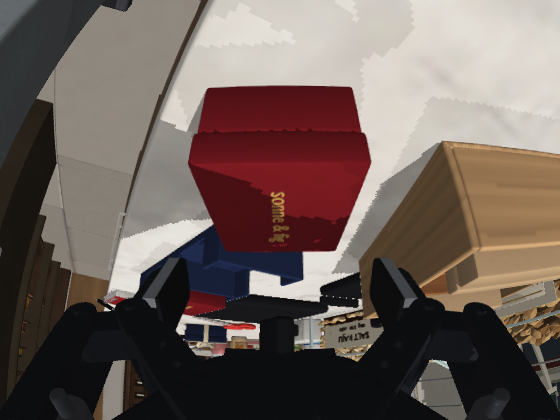

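Request:
play_rows(
  motion=[
    {"tx":0,"ty":0,"tz":-2.5,"rx":0,"ry":0,"rz":0,"hand":-1},
    {"tx":0,"ty":0,"tz":-6,"rx":0,"ry":0,"rz":0,"hand":-1},
    {"tx":0,"ty":0,"tz":-10,"rx":0,"ry":0,"rz":0,"hand":-1},
    {"tx":-1.5,"ty":0,"tz":-12,"rx":0,"ry":8,"rz":0,"hand":-1},
    {"tx":-3,"ty":0,"tz":-12.5,"rx":0,"ry":16,"rz":0,"hand":-1},
    {"tx":-4.5,"ty":0,"tz":-12.5,"rx":0,"ry":24,"rz":0,"hand":-1},
    {"tx":-6,"ty":0,"tz":-12.5,"rx":0,"ry":32,"rz":0,"hand":-1},
    {"tx":-7.5,"ty":0,"tz":-12.3,"rx":0,"ry":39,"rz":0,"hand":-1},
    {"tx":-9,"ty":0,"tz":-12,"rx":0.1,"ry":45,"rz":0,"hand":-1},
    {"tx":-9,"ty":0,"tz":-12,"rx":0.1,"ry":45,"rz":0,"hand":-1},
  ],
)

```text
time: 11.1
tool_pos: [423.8, 317.7, 202.7]
orientation: [0.495, 0.869, 0.002, 0.001]
force: [0.0, -0.1, -0.4]
finger_gap: 85.5
```

Run:
```python
from h import *
bot.camera("top")
p,R=now();A,D=bot.camera("wrist");s=bot.get_obs();print(s['time'],p)
P=wcloud(D,p,R);r=redm(A)&(D>0)
m=r&(np.hypot(P[...,0]-420,P[...,1]-322)<80);print(np.percentile(P[m][:,2],[5,50,95]))
rect('wrist red',P,m&(P[...,2]>34)&(P[...,2]<48))
h=cv2.cvtColor(A,cv2.COLOR_RGB2HSV);blue=(h[...,0]>100)&(h[...,0]<130)&(h[...,1]>80)
n=(D>0)&(np.hypot(P[...,0]-450,P[...,1]-125)<125)
rect('packed',P,n&r&(P[...,2]>38)&(P[...,2]<50)); rect('cartonrim',P,n&blue&(P[...,2]>24)&(P[...,2]<38)); rect('floor',P,n&blue&(P[...,2]<9)&(P[...,2]>-3))
save('w5',A)
p,R=now()
for z in(100,10): plan(p,R,([420,323,z],down(31.5)))
```

```text
11.2 [422.53394436 318.62459576 201.50589   ]
[39.86408614 41.21539595 42.40762166]
wrist red 5211 c [419.8 323.2] sz [61.1 84.1] ang 31.5 z 41.2
packed 985 c [442.9 106.6] sz [48.3 56.6] ang 59.8 z 44.1
cartonrim 1188 c [456.1 164. ] sz [127.3  79.8] ang 81.8 z 31.6
floor 3660 c [453.5 142.9] sz [169.5  80.2] ang 81.4 z 4.4
to [420 323 100] -> [ 0.39  0.04 10.05  0.06  0.05 -0.68]
to [420 323  10] -> [ 0.4   0.03 19.05  0.06  0.05 -0.68]
```

View pics/w5.png

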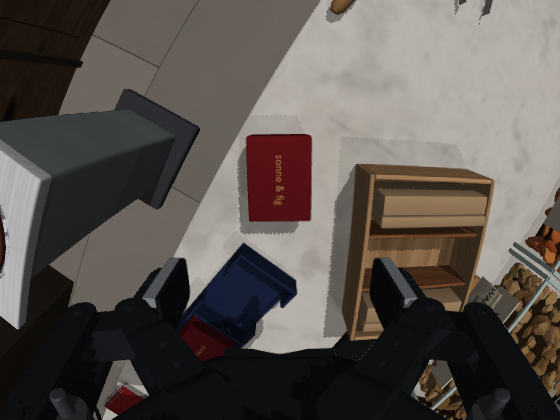

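Request:
play_rows(
  motion=[
    {"tx":0.2,"ty":0,"tz":2.5,"rx":0,"ry":0,"rz":-0.5,"hand":-1},
    {"tx":0.4,"ty":0,"tz":5.5,"rx":0,"ry":0,"rz":-0.7,"hand":-1},
    {"tx":0.4,"ty":0,"tz":8.5,"rx":0,"ry":0,"rz":-0.7,"hand":-1},
    {"tx":0.4,"ty":0,"tz":11.5,"rx":0,"ry":0,"rz":-0.7,"hand":-1},
    {"tx":0.4,"ty":0,"tz":14,"rx":0,"ry":0,"rz":-0.7,"hand":-1},
    {"tx":0.4,"ty":0,"tz":16,"rx":0,"ry":0,"rz":-0.7,"hand":-1},
    {"tx":0.4,"ty":0,"tz":17.5,"rx":0,"ry":0,"rz":-0.7,"hand":-1},
    {"tx":0.4,"ty":0,"tz":18,"rx":0,"ry":0,"rz":-0.7,"hand":-1},
    {"tx":0.4,"ty":0,"tz":18,"rx":0,"ry":0,"rz":-0.7,"hand":-1},
    {"tx":0.4,"ty":0,"tz":18,"rx":0,"ry":0,"rz":-0.7,"hand":-1},
  ],
)

```text
time: 12.2
tool_pos: [419.8, 324.2, 21.3]
orientation: [0.487, 0.873, 0.001, 0.001]
force: [1.0, 0.7, 0.7]
finger_gap: 85.3
```

Run:
```python
from h import *
bot.camera("wrist")
p,R=now();print(p,bot.get_obs()['force'])
plan(p,R,([419.8,323.2,10],down(31.5)))
```

```text
[420.06055123 324.25636185  21.70966564] [0.23829176 0.20201226 0.74142556]
to [419.8 323.2  10. ] -> [-0.08 -0.08  1.17  0.18  0.01  0.15]
```

Request:
play_rows(
  motion=[
    {"tx":-0.05,"ty":-0.1,"tz":0.5,"rx":0,"ry":0,"rz":0,"hand":-1},
    {"tx":-0.1,"ty":-0.1,"tz":1,"rx":0,"ry":0,"rz":0,"hand":-1},
    {"tx":-0.1,"ty":-0.1,"tz":1.3,"rx":0,"ry":0,"rz":0,"hand":-1},
    {"tx":-0.1,"ty":-0.1,"tz":1.3,"rx":0,"ry":0,"rz":0,"hand":-0.7},
    {"tx":-0.1,"ty":-0.1,"tz":1.3,"rx":0,"ry":0,"rz":0,"hand":-0.4},
    {"tx":-0.1,"ty":-0.1,"tz":1.3,"rx":0,"ry":0,"rz":0,"hand":0},
    {"tx":-0.1,"ty":-0.1,"tz":1.3,"rx":0,"ry":0,"rz":0,"hand":1},
    {"tx":-0.1,"ty":-0.1,"tz":1.3,"rx":0,"ry":0,"rz":0,"hand":1},
    {"tx":-0.1,"ty":-0.1,"tz":1.3,"rx":0,"ry":0,"rz":0,"hand":1},
    {"tx":-0.1,"ty":-0.1,"tz":1.3,"rx":0,"ry":0,"rz":0,"hand":1},
  ],
  newtons=35,
)

```text
time: 13.25
tool_pos: [419.0, 322.2, 7.5]
orientation: [0.488, 0.873, 0.001, 0.0]
force: [1.3, 0.6, 0.0]
finger_gap: 61.4
```

Run:
```python
from h import *
bot.camera("top")
p,R=now();s=bot.get_obs();print(p,s['force'],s['finger_gap'],R.as_matrix()[:,1])
f=np.load('s0.npz');P=cloud('top',f['D']);h=cv2.cvtColor(f['A'],cv2.COLOR_RGB2HSV);blue=(h[...,0]>100)&(h[...,0]<130)&(h[...,1]>80)
m=(np.hypot(P[...,0]-450,P[...,1]-125)<125)&blue&(P[...,2]>20)&(P[...,2]<40);rect('rim top',P,m)
for g in(([p[0],p[1],120],down(31.5)),([456,175,120],down(-8)),([456,175,60],down(-8))): plan(p,R,g)
```

```text
[419.04520074 322.23647831   7.53464834] [-0.50952009 -0.56580478 -0.80504863] 61.47637508063882 [0.85147312 0.52439689 0.00119693]
rim top 231 c [450.8 124.6] sz [200.6  75.1] ang 81.6 z 30.6
to [419.  322.2 120. ] -> [-0.000e+00  1.000e-02 -1.125e+01  7.000e-02  0.000e+00  1.300e-01]
to [456 175 120] -> [-1.448e+01 -4.560e+00 -1.125e+01  7.000e-02 -2.000e-02  3.963e+01]
to [456 175  60] -> [-1.448e+01 -4.570e+00 -5.250e+00  7.000e-02 -2.000e-02  3.963e+01]
```

Request:
play_rows(
  motion=[
    {"tx":0,"ty":0,"tz":-1,"rx":0,"ry":0,"rz":0,"hand":1},
    {"tx":0,"ty":0,"tz":-3,"rx":0,"ry":0,"rz":0,"hand":1},
    {"tx":0,"ty":0,"tz":-6,"rx":0,"ry":0,"rz":0,"hand":1},
    {"tx":-2,"ty":-0.5,"tz":-9,"rx":0,"ry":0,"rz":7,"hand":1},
    {"tx":-5,"ty":-1.5,"tz":-10.5,"rx":0,"ry":0,"rz":15,"hand":1},
    {"tx":-8,"ty":-2.5,"tz":-10.5,"rx":0,"ry":0,"rz":22,"hand":1},
    {"tx":-11,"ty":-3.5,"tz":-10,"rx":0,"ry":0,"rz":29,"hand":1},
    {"tx":-13,"ty":-4.2,"tz":-9,"rx":0,"ry":0,"rz":35,"hand":1},
    {"tx":-14.5,"ty":-4.5,"tz":-8,"rx":0,"ry":0,"rz":39.8,"hand":1},
    {"tx":-14.5,"ty":-4.5,"tz":-8,"rx":0,"ry":0,"rz":39.8,"hand":1},
  ],
)

```text
time: 14.3
tool_pos: [455.7, 173.5, 86.3]
orientation: [0.757, 0.654, -0.001, -0.0]
force: [-0.2, -0.5, -1.2]
finger_gap: 61.3
```

Run:
```python
from h import *
bot.camera("top");p,R=now();A,D=bot.camera("wrist");s=bot.get_obs();print(s['time'],p,s['force'],s['finger_gap']);save('w6',A)
P=wcloud(D,p,R);h=cv2.cvtColor(A,cv2.COLOR_RGB2HSV);blue=(h[...,0]>100)&(h[...,0]<130)&(h[...,1]>80)
n=(D>0)&(np.hypot(P[...,0]-450,P[...,1]-125)<125);r=redm(A)
L=R.inv().apply((P-p).reshape(-1,3)).reshape(P.shape)
rect('packed',P,n&r&(P[...,2]>38)&(P[...,2]<50)&(L[...,0]<-50)); m=n&blue&(P[...,2]>24)&(P[...,2]<38);rect('rim',P,m)
m=r&(np.abs(L[...,0])<60)&(np.abs(L[...,1])<45)&(L[...,2]>-45)&(L[...,2]<12);print('held(tool)',np.percentile(L[m],[1,50,99],axis=0).round(1))
rect('held',P,m&(L[...,2]<-25))
R0=R;p,R=now()
for z in(40,14): plan(p,R,([457.7,174.3,z],down(-8.2)))
```

```text
14.4 [455.98762023 174.50498873  87.02563466] [ 0.0772291  -0.63758801 -1.52231831] 61.656288926312214
packed 0
rim 1328 c [464.3 215.2] sz [22.2 78.9] ang 81.1 z 32.7
held(tool) [[-27.6 -29.  -34.9]
 [ 18.2   1.  -33.5]
 [ 43.   30.5  -0.4]]
held 23950 c [457.3 179.7] sz [76.1 62.9] ang 82.1 z 120.6
to [457.7 174.3  40. ] -> [-0.07  0.15  4.76  0.01 -0.05  0.08]
to [457.7 174.3  14. ] -> [-0.07  0.15  7.36  0.01 -0.05  0.08]
```

View pics/w6.png

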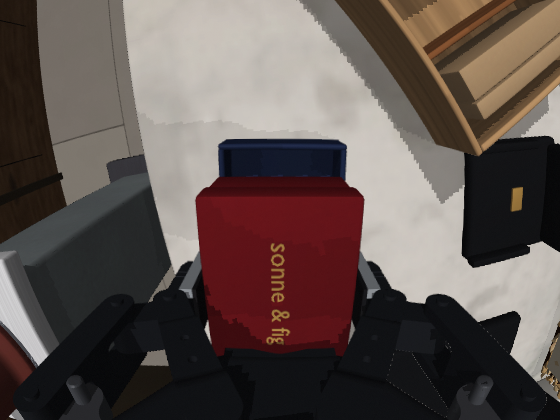

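Request:
play_rows(
  motion=[
    {"tx":-0.1,"ty":0.1,"tz":1,"rx":0,"ry":0,"rz":0.1,"hand":1},
    {"tx":-0.15,"ty":0.1,"tz":2,"rx":0,"ry":0,"rz":0.1,"hand":1},
    {"tx":-0.15,"ty":0.1,"tz":3,"rx":0,"ry":0,"rz":0.1,"hand":1},
    {"tx":-0.15,"ty":0.1,"tz":3.8,"rx":0,"ry":0,"rz":0.1,"hand":1},
    {"tx":-0.15,"ty":0.1,"tz":4,"rx":0,"ry":0,"rz":0.1,"hand":1},
    {"tx":-0.15,"ty":0.1,"tz":4,"rx":0,"ry":0,"rz":0.1,"hand":1},
    {"tx":-0.15,"ty":0.1,"tz":4,"rx":0,"ry":0,"rz":0.1,"hand":1},
    {"tx":-0.15,"ty":0.1,"tz":4,"rx":0,"ry":0,"rz":0.1,"hand":1},
    {"tx":-0.15,"ty":0.1,"tz":4,"rx":0,"ry":0,"rz":0.1,"hand":1},
    {"tx":-0.15,"ty":0.1,"tz":4,"rx":0,"ry":0,"rz":0.1,"hand":1},
  ],
)

```text
time: 15.4
tool_pos: [457.7, 173.5, 47.8]
orientation: [0.756, 0.654, 0.001, 0.0]
force: [0.4, -0.2, -1.1]
finger_gap: 61.5
```

Run:
```python
from h import *
p,R=now();A,D=bot.camera("wrist");s=bot.get_obs();print(s['time'],p,s['force'],s['finger_gap'])
P=wcloud(D,p,R);h=cv2.cvtColor(A,cv2.COLOR_RGB2HSV);blue=(h[...,0]>100)&(h[...,0]<130)&(h[...,1]>80)
n=(D>0)&(np.hypot(P[...,0]-450,P[...,1]-125)<125);r=redm(A)
L=R.inv().apply((P-p).reshape(-1,3)).reshape(P.shape)
m=n&blue&(P[...,2]>24)&(P[...,2]<38);rect('rim',P,m);print('rim tool',np.percentile(L[m],[1,50,99],axis=0).round(1))
m=r&(np.abs(L[...,0])<60)&(np.abs(L[...,1])<45)&(L[...,2]>-45)&(L[...,2]<12);print('held(tool)',np.percentile(L[m],[1,50,99],axis=0).round(1))
print(R.as_matrix().round(3))
plan(*now(),([457.2,173.5,12],down(-8.2)))
```

```text
15.45 [457.66182913 173.52576542  47.76707408] [ 0.28974237  0.67287528 -0.89224553] 61.53394318036201
rim 2061 c [464.4 216.7] sz [19.2 79.3] ang 81.9 z 32.7
rim tool [[ 34.8 -38.4  13.4]
 [ 50.6   0.2  15.1]
 [ 53.1  39.7  22.9]]
held(tool) [[-27.6 -28.9 -34.9]
 [ 18.2   1.  -33.5]
 [ 43.   30.6  -0.3]]
[[ 0.144  0.99   0.002]
 [ 0.99  -0.144  0.001]
 [ 0.001  0.001 -1.   ]]
to [457.2 173.5  12. ] -> [-0.01 -0.04  3.57  0.07 -0.05 -0.08]
```

Request:
play_rows(
  motion=[
    {"tx":0,"ty":0,"tz":0.6,"rx":0,"ry":0,"rz":0,"hand":1},
    {"tx":0,"ty":0,"tz":1.2,"rx":0,"ry":0,"rz":0,"hand":1},
    {"tx":0,"ty":0,"tz":1.8,"rx":0,"ry":0,"rz":0,"hand":1},
    {"tx":0,"ty":0,"tz":2.3,"rx":0,"ry":0,"rz":0,"hand":1},
    {"tx":0,"ty":0,"tz":2.8,"rx":0,"ry":0,"rz":0,"hand":1},
    {"tx":0,"ty":0,"tz":3.1,"rx":0,"ry":0,"rz":0,"hand":1},
    {"tx":0,"ty":0,"tz":3.4,"rx":0,"ry":0,"rz":0,"hand":1},
    {"tx":0,"ty":0,"tz":3.6,"rx":0,"ry":0,"rz":0,"hand":1},
    {"tx":0,"ty":0,"tz":3.65,"rx":0,"ry":0,"rz":0,"hand":1},
    {"tx":0,"ty":0,"tz":3.65,"rx":0,"ry":0,"rz":0,"hand":1},
  ],
)

```text
time: 16.45
tool_pos: [457.5, 173.5, 10.9]
orientation: [0.756, 0.654, 0.001, 0.0]
force: [-0.0, -0.4, -1.9]
finger_gap: 61.5
```

Run:
```python
from h import *
p,R=now();A,D=bot.camera("wrist");s=bot.get_obs();print(s['time'],p,s['force'],s['finger_gap'])
P=wcloud(D,p,R);h=cv2.cvtColor(A,cv2.COLOR_RGB2HSV);blue=(h[...,0]>100)&(h[...,0]<130)&(h[...,1]>80)
n=(D>0)&(np.hypot(P[...,0]-450,P[...,1]-125)<125)
m=n&blue&(P[...,2]>24)&(P[...,2]<38);rect('rim',P,m)
m=n&redm(A)&(P[...,1]>150)&(P[...,2]>36);rect('red',P,m)
```

```text
16.5 [457.47926785 173.51099009  10.93095975] [-0.13553056 -0.08909267 -1.43936498] 61.512475685803835
rim 4023 c [459.  179.9] sz [93.4 79.4] ang 81.5 z 32.5
red 22939 c [459.  181.2] sz [71.1 62.9] ang 81.9 z 44.5
```

Request:
play_rows(
  motion=[
    {"tx":0,"ty":0,"tz":0.05,"rx":0,"ry":0,"rz":0,"hand":1},
    {"tx":0,"ty":0,"tz":0.1,"rx":0,"ry":0,"rz":0,"hand":1},
    {"tx":0,"ty":0,"tz":0.15,"rx":0,"ry":0,"rz":0,"hand":1},
    {"tx":0,"ty":0,"tz":0.15,"rx":0,"ry":0,"rz":0,"hand":-0.4},
    {"tx":0,"ty":0,"tz":0.15,"rx":0,"ry":0,"rz":0,"hand":-0.5},
    {"tx":0,"ty":0,"tz":0.15,"rx":0,"ry":0,"rz":0,"hand":-0.6},
    {"tx":0,"ty":0,"tz":0.15,"rx":0,"ry":0,"rz":0,"hand":-0.8},
    {"tx":0,"ty":0,"tz":0.15,"rx":0,"ry":0,"rz":0,"hand":-0.9},
    {"tx":0,"ty":0,"tz":0.15,"rx":0,"ry":0,"rz":0,"hand":-1},
    {"tx":0,"ty":0,"tz":0.15,"rx":0,"ry":0,"rz":0,"hand":-1},
  ],
)

```text
time: 17.5
tool_pos: [457.4, 173.5, 9.3]
orientation: [0.756, 0.654, 0.0, 0.0]
force: [0.0, -0.4, -0.4]
finger_gap: 85.5
```

Request:
play_rows(
  motion=[
    {"tx":0,"ty":0,"tz":0,"rx":0,"ry":0,"rz":0,"hand":-1},
    {"tx":0,"ty":0,"tz":-0.5,"rx":0,"ry":0,"rz":0,"hand":-1},
    {"tx":0,"ty":0,"tz":-1.5,"rx":0,"ry":0,"rz":0,"hand":-1},
    {"tx":0,"ty":0,"tz":-3,"rx":0,"ry":0,"rz":0,"hand":-1},
    {"tx":0,"ty":0,"tz":-5.5,"rx":0,"ry":0,"rz":0,"hand":-1},
    {"tx":0,"ty":0,"tz":-8.5,"rx":0,"ry":0,"rz":0,"hand":-1},
    {"tx":0,"ty":0,"tz":-12,"rx":0,"ry":0,"rz":0,"hand":-1},
    {"tx":0,"ty":0,"tz":-15,"rx":0,"ry":0,"rz":0,"hand":-1},
    {"tx":-6,"ty":-6,"tz":-18,"rx":0,"ry":0,"rz":0,"hand":-1},
    {"tx":-10,"ty":-8,"tz":-18,"rx":0,"ry":0,"rz":0,"hand":-1},
  ],
)

```text
time: 18.5
tool_pos: [386.0, 109.4, 187.3]
orientation: [0.755, 0.655, 0.002, 0.001]
force: [-0.6, -1.5, 0.6]
finger_gap: 85.1
```

Run:
```python
from h import *
bot.camera("top");bot.camera("top")
p,R=now();A,D=bot.camera("wrist");s=bot.get_obs();print(s['time'],p,s['finger_gap'],s['force'])
P=wcloud(D,p,R);h=cv2.cvtColor(A,cv2.COLOR_RGB2HSV);blue=(h[...,0]>100)&(h[...,0]<130)&(h[...,1]>80)
r=redm(A)&(D>0)&(P[...,2]>36)&(P[...,2]<52)
for n,c in(('mine',(457.5,174)),('packed',(444,77))):
    m=r&(np.hypot(P[...,0]-c[0],P[...,1]-c[1])<52)
    m&=((P[...,1]-125)*(1 if n=='mine' else -1)>-3)
    rect(n,P,m);q=P[m];print('plane',np.linalg.lstsq(np.c_[q[:,:2]-q[:,:2].mean(0),np.ones(len(q))],q[:,2],rcond=None)[0].round(3))
m=(D>0)&(np.hypot(P[...,0]-450,P[...,1]-125)<125)&blue&(P[...,2]>24)&(P[...,2]<38);rect('rim',P,m)
save('z',A)
```

```text
18.65 [384.00287833 107.41490308 186.66413242] 85.41055933281957 [-0.29273659 -0.18966869 -0.56709549]
mine 6121 c [458.4 174.2] sz [85.2 62.4] ang 81.6 z 44.1
plane [ 7.0000e-03 -1.0000e-03  4.4074e+01]
packed 5258 c [443.9  76.4] sz [84.8 61.6] ang 82.6 z 44.2
plane [ 5.000e-03 -5.000e-03  4.405e+01]
rim 1987 c [450.6 123.8] sz [204.8  80.2] ang 82.0 z 32.3
```

View pics/z.png

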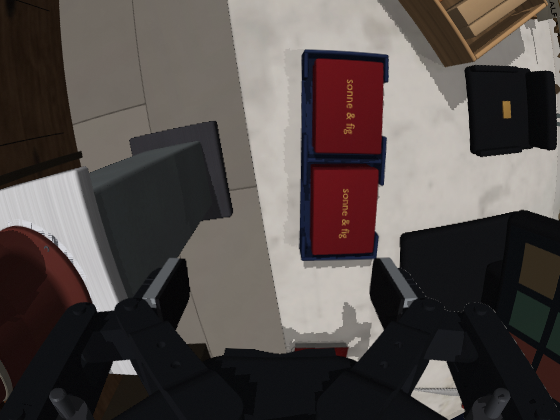

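Both boxes lie flat in the carton at the same height: mine at about pixel (348, 105), the packed one at about (345, 210). The carton hasn't moved and the gripper is clear, so I'm handing in.

```bash
python3 -c "
from plant import bot
print(bot.finish_job())"
```

```text
the job is handed in; nothing more can be done
None
```

The red box now lies lid up in the once empty well of the carton, and I handed the job in at about 18.7 s of the 56 s allowed. `finish_job` gives no verdict, so what follows is my own last checks.

**What I did:** I lifted the box out of the bin's middle compartment, leaned it 45° on its edge on the open counter and let go. It came down flat, lid up. I then gripped it again round its middle, lowered it into the well, released it and moved the arm clear.

**Last checks (wrist camera):**

| Check | Result |
|---|---|
| Red box position | about (458.4, 174.2) mm, roughly 1 mm from the well centre I estimated |
| Red box height and tilt | top at 44.1 mm against 44.2 mm for the packed box, so it is down on the floor; tilt under 0.01 rad |
| Packed box | within 1 mm of where it started |
| Carton | centre within about 1 mm of the start |

**What disagreed or went unchecked:**
- **First grasp:** the fingers closed about 12 mm higher on the box than planned; it held without slipping.
- **Refused call:** one move was refused because it left out the `rx` and `ry` keys, and I resent it in full.
- **Tan boxes:** I did not re-measure them. They looked undisturbed in pictures after the lift.

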